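# Set the length stop of a hacksaw jig and load the bar

### The arm

A 7-joint arm with a two-finger parallel gripper is mounted at the origin on the work surface. World frame = base frame: x ahead of the robot, y to its left, z up, the work surface at z = 0. Lengths are in mm, angles in rad, forces in N, time in s.
With the tool pointing down it reaches from about 350 to 900 mm from the base axis. Payload 8.1 kg.
Tool frame: the origin (TCP) lies midway between the tips of the shut fingers; the grasp point (between the pads) lies behind it (hold_point_z is the z of the grasp point in the tool frame, in mm); z points along the fingers, y is the direction in which the jaws open and shut (so a half turn about z gives the same grasp; the last joint's range is limited). The gripper opens to 85 mm and grips with 20 to 120 N. Pads are 22 mm wide; open, the fingers measure 114 mm over their backs; the gripper's body (76 mm by 85 mm) begins 54 mm behind the grasp point. The pads swing forward as they close: fully open they stand 13 mm farther back than shut.
Start: joints at [-1.27, 0.434, 0.025, 1.573, -0.012, 1.134, -0.075], TCP at [245.601, 574.738, 197.123] pointing down, gripper open.
Joint ranges: [-2.62, 2.62], [-0.44, 2.09], [-1.27, 1.32], [0.08, 2.57], [-1.32, 4.46], [0.12, 2], [-2.74, 2.74]. Speed limits (rad/s): [2.22, 2.22, 3.01, 3.01, 3.14, 3.14, 3.14].

### API

Orientations are given as a rotation vector (axis times angle).
In Python, from station import * gives the robot as it stands.
- The arm moves only by the tool arm_command, never from a script. Its argument "moves" is a list that holds one entry, the list of rows, each a list of 4 numbers: the shift along the tool's x, y, z in mm, then the turn about the tool's z in rad. In form: [[[tx, ty, tz, twist], ...]]. A call has 1 to 20 rows; each row is the pose to reach, as a shift and turn from the pose commanded when the call began, along the tool's axes at that moment; what a row does not reach only later rows make up. A row lasts 1/10 s, in which the tool goes at most 50 mm and 8.59 degrees, less where a joint would pass 70% of its speed; a pose out of reach is approached as far as the arm can. A call with a gripper value outside its range is refused whole. "fingers" is the opening, from -1 (shut) to 1 (fully open), so that 0 is half open, set as the call begins (left out, the last holds). The fingers move at their own pace and stop on an object; "newtons" is the grip in N (left out, the last holds). Time passes only in rows, so rows that repeat a pose let the fingers close. It gives the time, the measured TCP pose, the force and the opening at its end, in the units of the state.
- observe(): the state, without advancing time (a new reading comes with each control period).
- grab_frame(name): name is "scene" or "top"; returns the picture (400x640x3 uint8, red, green, blue); there is no depth.
- get_calibration(name): a dict with "fov_y" (degrees; the focal length in pixels is half the picture's height over the tangent of half this angle, whatever the lens; pixels are square), "cx", "cy" (the principal point, pixels), "pose" (4x4, takes a point from camera to world coordinates). Camera axes: x right, y up, looking along -z (the intrinsics and any distortion apply to the point x, -y, -z); pixel columns grow to the right and rows downward; lengths in mm; the calibration is good to about 2 mm. A picture is of the moment at which its call begins. get_calibration takes no time and is no camera call.
- job_done(): hands the job in, once; it reports no verdict.
The state is a dict: "t": time; "qpos": joint angles; "dq": joint speeds; "tau": joint torques, N m; "eef_pos": TCP position; "tool_rot": TCP orientation; "ft_force": force on the tool from outside, world axes, zero at the start; "torque": the same for the moment, N m; "width": opening from 0.0 (shut) to 1.0 (fully open).
Only numpy, scipy, OpenCV 4.12 (cv2) and the standard library are available. Lean on these libraries where they do the work, as an engineer would, in place of code of your own. Each camera call takes 0.05 s, during which the arm holds its last target.

### The job

Set up the sawing jig for the next length: press the red thumb lever so that the stop's tooth lifts out of its notch, shift the stop along its rod to the notch in line with the yellow tag, and let the tooth drop fully in. Then push the round aluminium bar along the V bed, under the spring plunger, until its end rests against the brass stop, and leave it gripped there with the stop still in its notch. Leave the other tools and parts on the bench where they lie.

Things in the scene. Friction and masses are not known exactly. Their poses are not given: they have to be found in the camera images.
- jig: Hacksaw cutting jig fixed to the bench, 500 mm long (its y) and 185 mm wide, grey-green. Origin on the bench surface below the bar axis at the saw line. +y is the feed direction, z up; its -x side, with the red lever, is nearer the robot. Two pairs of steel saw-guide posts, 104 mm tall, stand at y = 0, x = -48 and +48 mm.
- bed (a point): Point on the bar's line at the saw line (jig x = y = 0, 47.7 mm above the bench: the height of the axis of a bar in the bed); axes as the jig's. The V bed runs along jig y from -300 to +190 mm; its sloping walls end 12 mm either side of the middle, 42 mm above the bench, with flat shoulders at that height out to 35 mm.
- comb (a point): Top of the steel comb rail, above the starting notch (jig x = +50, y = 116 mm, 66 mm above the bench). The rail runs along y on the far side of the bed, 12 mm thick, with four notches at jig y = 60, 88, 116 and 144 mm, each 12 mm wide and 12 mm deep with a bevelled mouth 20 mm wide.
- stop (a joint): Slide of the length stop along a round guide rod (jig x = -65 mm, 74 mm above the bench, between 90 mm tall brackets at y = 24 and 184 mm), m, grows along jig +y, away from the saw line. 0 in its starting notch, which has no tag; -0.056, -0.028 and +0.028 in the other notches. Rubs with about 0.5 N.
- stop_arm (a joint): Rocking of the stop arm about the guide rod, rad: 0 with the tooth seated, grows as the lever is pressed down, to 0.35; springs back. The tooth clears the comb above 0.12 (lever down 10 mm; 0.2 is 16 mm). Pressing takes 3 to 4 N. The arm is a dark flat bar 16 mm wide, 8 mm thick, from the red lever over the rod and bed to the comb.
- lever (a point): Middle of the top of the red thumb lever, at the robot's end of the stop arm: 78 mm from the rod axis towards jig -x, 82 mm above the bench when up. A plate 44 mm long (x) and 48 mm wide (y), with lips 10 mm high along both sides, 40 mm clear between them, open space below and in front. Axes as the jig's when the tooth is seated.
- tooth (a point): Centre of the tooth, a 10 mm round pin lying across the comb (along jig x) under the stop arm; 59 mm above the bench when seated in a notch, in line (y) with the middle of the arm and lever.
- stop_face (a point): Middle of the face of the brass stop block that the bar must touch (face looks to jig -y, 6 mm on that side of the middle of the arm), at the height of the bar axis when down. Axes as the jig's when down.
- bar: Round aluminium bar 25 mm in diameter, 200 mm long, both ends bevelled (4 mm in radius over 7 mm), about 0.26 kg, lying in the V bed short of the plunger. Origin at its middle on the axis; its y runs along its length in the feed direction.
- bar_front (a point): Centre of the bar's leading (+y) end.
- bar_rear (a point): Centre of the bar's trailing (-y) end, the end to push.
- plunger (a joint): Travel of the spring plunger, m: 0 out, about 0.003 when riding on the bar. Its ball nose presses the bar into the V at 45 degrees from the -x side at jig y = -30 mm, 2 N at first and about 5 N on the bar; pushing the bar under it takes up to some 10 N, then 3 to 6 N, and it then holds the bar. Its housing fills jig y -45 to -15 mm and is 112 mm tall.
- tag_yellow: Yellow clip 22 mm wide (y), 28 mm (x), 6 mm thick, on the ledge beyond the comb at jig x = +72 mm, underside 50 mm above the bench; origin at the centre of its underside, axes as the jig's, in line (same jig y) with the notch to use: any of the three other than the starting one.
- tag_blue: Blue clip like the yellow one, marks another notch.
- tag_green: Green clip like the yellow one, marks another notch.
- hammer: Bystander: hammer, 300 mm long. Leave it.
- hacksaw: Bystander: hacksaw lying flat, about 360 x 110 mm. Leave it.
- file: Bystander: file with green handle, 270 mm long. Leave it.
- brush: Bystander: wire brush, 240 mm long. Leave it.
- offcut: Bystander: square aluminium offcut, 110 x 30 x 30 mm. Leave it.
- roof: Bystander: bent sheet-metal birdhouse roof, 140 x 120 x 45 mm. Leave it.
Mind the look-alikes: they are no part of the job. Leave any blue or turquoise look-alike of the bar alone.

How it is judged (in metres and radians):
On the way, in this order (a step that is already met when the one before it is completed fails the run):
1. the stop is seated in the yellow-tagged notch (y of tooth in the frame of tag_yellow between -0.004 and 0.004 m and value of joint stop_arm below 0.02 rad), for 0.3 s.
2. the bar's end rests against the stop (all of step 1 and y of bar_front in the frame of stop_face between -0.003 and 0.003 m and x of bar_front in the frame of stop_face between -0.004 and 0.004 m and z of bar_front in the frame of stop_face between -0.004 and 0.004 m and angle between the y axis of bar and the y axis of jig, either way round below 0.03 rad and value of joint plunger above 0.002 m), for 0.2 s.
At the end, for the whole second after the job is handed in: Tooth seated in the notch in line with the yellow tag (4 mm along the rod, arm up under 0.02 rad); bar in the V bed under the plunger (pushed in over 2 mm; bar within 0.03 rad and 4 mm of the bed line), its leading end within 3 mm of the brass stop face; all at rest (all of step 2 and linear speed of bar below 0.01 m/s and velocity of joint stop_arm between -0.1 and 0.1 rad/s and velocity of joint stop between -0.01 and 0.01 m/s); the robot touches nothing.
It fails at once if a tool or part lying on the bench is shifted by more than 40 mm (distance of any of hammer, hacksaw, file, brush, offcut, roof from where it was at the start of the episode above 0.04 m).
It also fails if it takes over 54 s, if anything falls off the work surface, if the arm or the gripper's body presses on something with over 40 N, if the wrist force passes 120 N, or if a joint passes its speed limit or range.

## Working session

There is one attempt and no reset: what is moved stays moved. The work goes in short steps, Python scripts to look and compute and a tool call to move; the robot and the scene stay as the last step left them, time stands still between calls to the robot, and variables do not carry over. Pictures are saved under pics/ and viewed, and the job is handed in when it is done.

Besides the shell and the picture viewer there is one more tool, called after "Call:" as name(argument=value, ...), one argument or row to a line, values as JSON. arm_command: Moves the arm, as the interface text tells. Its arguments: {"type":"object","properties":{"moves":{"type":"array","items":{"type":"array","items":{"type":"array","items":{"type":"number"}}}},"fingers":{"type":"number"},"newtons":{"type":"number"}},"required":["moves"]}

```bash
ls; mkdir -p pics
python3 - <<'E'
from station import *
import cv2,numpy as np
s=observe();print({k:np.round(v,3).tolist() for k,v in s.items()})
for n in ("scene","top"):
    f=grab_frame(n);cv2.imwrite(f"pics/{n}0.png",f[:,:,::-1]);c=get_calibration(n)
    print(n,{k:(np.round(v,3).tolist() if not isinstance(v,str) else v) for k,v in c.items()})
E
```

```text
pics
{'t': 0.0, 'qpos': [-1.27, 0.435, 0.025, 1.574, -0.012, 1.134, -0.075], 'dq': [0.0, -0.0, -0.001, 0.0, 0.0, 0.001, 0.001], 'tau': [0.002, -67.046, 1.026, -31.621, 0.016, 0.012, -0.0], 'eef_pos': [245.417, 574.175, 196.308], 'tool_rot': [-0.63, -3.078, 0.003], 'ft_force': [-0.517, 0.469, 0.792], 'torque': [0.044, -0.003, -0.02], 'width': 1.0}
scene {'fov_y': 56.081, 'cx': 323.882, 'cy': 198.152, 'pose': [[0.445, -0.501, 0.743, 1280.918], [0.895, 0.266, -0.357, -341.128], [-0.019, 0.824, 0.566, 625.902], [0.0, 0.0, 0.0, 1.0]]}
top {'fov_y': 55.07, 'cx': 315.134, 'cy': 195.712, 'pose': [[-0.019, 0.976, -0.218, 294.388], [-1.0, -0.017, 0.009, 14.092], [0.005, 0.218, 0.976, 1183.172], [0.0, 0.0, 0.0, 1.0]]}
```

View pics/scene0.png

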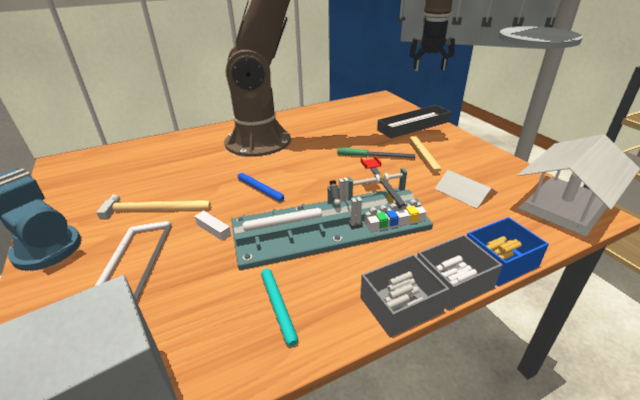

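View pics/top0.png

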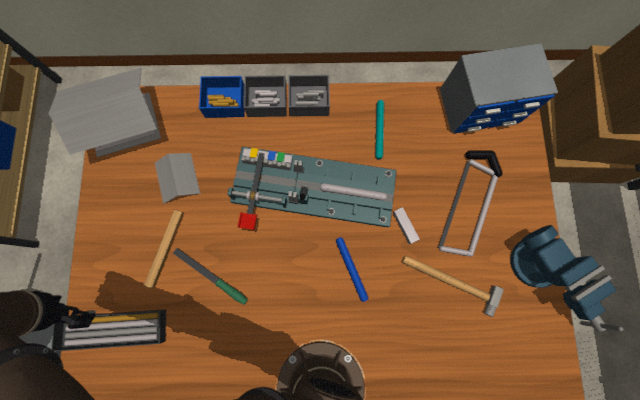

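Run:
```python
import cv2
a=cv2.imread("pics/top0.png")[135:240,220:410];cv2.imwrite("pics/topc.png",cv2.resize(a,None,fx=4.2,fy=4.2,interpolation=cv2.INTER_CUBIC))
a=cv2.imread("pics/scene0.png")[145:275,225:440];cv2.imwrite("pics/scenec.png",cv2.resize(a,None,fx=3.7,fy=3.7,interpolation=cv2.INTER_CUBIC))
```

```text
(no output)
```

View pics/topc.png

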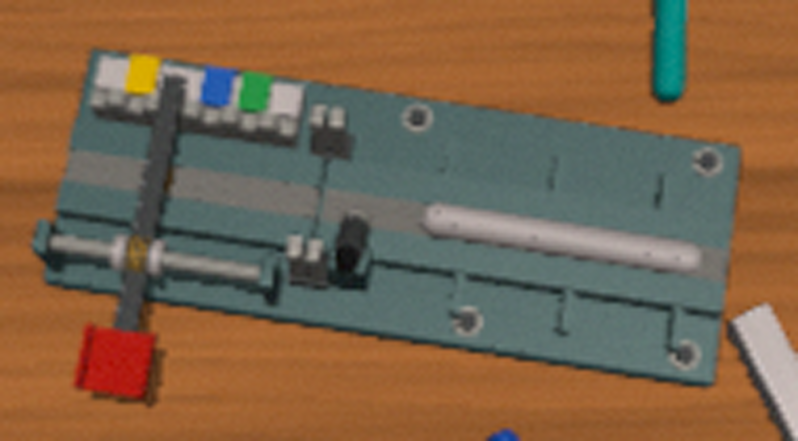

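View pics/scenec.png

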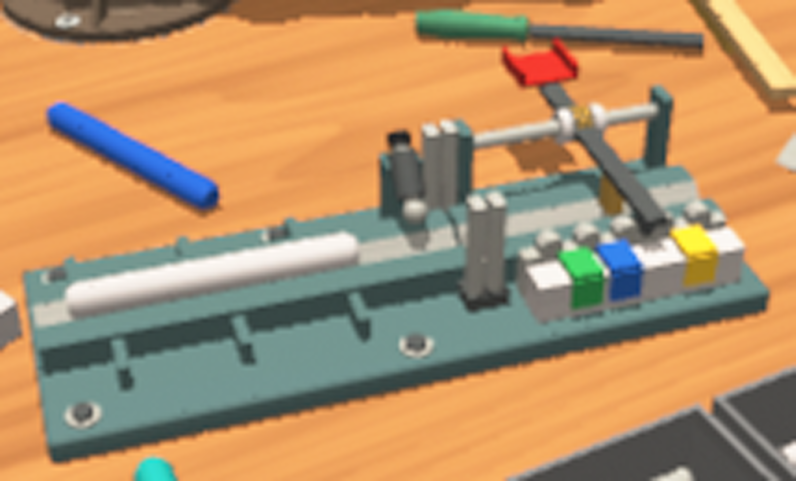

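```bash
cat > h.py <<'E'
import cv2,numpy as np
from station import *
class Cam:
    def __init__(s,n):
        c=get_calibration(n);s.f=200/np.tan(np.radians(c["fov_y"]/2));s.c=np.array([c["cx"],c["cy"]]);s.P=np.array(c["pose"]);s.keys=list(c)
    def ray(s,u,v):
        d=np.array([(u-s.c[0])/s.f,-(v-s.c[1])/s.f,-1]);d=s.P[:3,:3]@d;return s.P[:3,3],d/np.linalg.norm(d)
    def plane(s,u,v,z):
        o,d=s.ray(u,v);return o+d*(z-o[2])/d[2]
    def proj(s,p):
        q=s.P[:3,:3].T@(np.asarray(p,float)-s.P[:3,3]);return s.c+s.f*np.array([q[0],-q[1]])/-q[2]
def tri(c1,p1,c2,p2):
    o1,d1=c1.ray(*p1);o2,d2=c2.ray(*p2)
    t=np.linalg.lstsq(np.c_[d1,-d2],o2-o1,rcond=None)[0]
    a=o1+t[0]*d1;b=o2+t[1]*d2;return (a+b)/2,np.linalg.norm(a-b)
def blob(img,lo,hi,box):
    x0,y0,x1,y1=box;h=cv2.cvtColor(img[y0:y1,x0:x1],cv2.COLOR_RGB2HSV)
    m=cv2.inRange(h,np.array(lo),np.array(hi))
    n,l,st,ce=cv2.connectedComponentsWithStats(m)
    i=1+np.argmax(st[1:,4]);mm=(l==i).astype(np.uint8)
    return ce[i]+[x0,y0],st[i,4],mm
E
python3 - <<'E'
import station
print([n for n in dir(station) if not n.startswith('_')])
for n in dir(station):
    v=getattr(station,n)
    if isinstance(v,(int,float,list,tuple,dict)) and not n.startswith('_'):print(n,v)
from h import *
S,T=Cam("scene"),Cam("top");print(S.keys)
s=cv2.imread("pics/scene0.png")[:,:,::-1].copy();t=cv2.imread("pics/top0.png")[:,:,::-1].copy()
R={"yellow":((22,120,140),(33,255,255)),"blue":((105,150,80),(125,255,255)),"green":((50,150,60),(75,255,255)),"red":((0,200,90),(4,255,255))}
for k,(lo,hi) in R.items():
    a,na,_=blob(s,lo,hi,(340,145,440,240));b,nb,_=blob(t,lo,hi,(225,140,310,240))
    p,e=tri(S,a,T,b);print(k,a.round(1),na,b.round(1),nb,p.round(1),"gap",round(e,1))
E
```

```text
['Unreachable', 'get_calibration', 'grab_frame', 'hold_point_z', 'job_done', 'observe']
hold_point_z -18.700000000000003
['fov_y', 'cx', 'cy', 'pose']
yellow [413.  212.9] 121 [253.3 152.2] 60 [689.7 193.8  48.4] gap 0.7
blue [392.6 217.3] 116 [271.2 155.3] 52 [679.1 138.6  47. ] gap 0.9
green [382.4 219.4] 113 [280.  156.6] 48 [674.4 111.1  47.1] gap 0.9
red [371.4 162.6] 130 [247.  220.6] 247 [470.2 204.3  84.1] gap 3.4
```

Run:
```python
from h import *
S,T=Cam("scene"),Cam("top")
s=cv2.imread("pics/scene0.png");t=cv2.imread("pics/top0.png")
def crop(im,b,f,name):
    x0,y0,x1,y1=b;a=cv2.resize(im[y0:y1,x0:x1],None,fx=f,fy=f,interpolation=cv2.INTER_NEAREST)
    for x in range(x0,x1,5): cv2.putText(a,str(x),((x-x0)*f,8),0,.3,(255,255,255),1);cv2.line(a,((x-x0)*f,9),((x-x0)*f,14),(255,255,255),1)
    for y in range(y0,y1,5): cv2.putText(a,str(y),(0,(y-y0)*f+4),0,.3,(255,255,255),1)
    cv2.imwrite("pics/"+name,a)
crop(s,(355,150,435,235),7,"s_stop.png");crop(t,(225,142,310,235),6,"t_stop.png")
crop(s,(230,170,365,260),5,"s_bar.png");crop(t,(285,155,400,230),6,"t_bar.png")
```

```text
(no output)
```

View pics/s_stop.png

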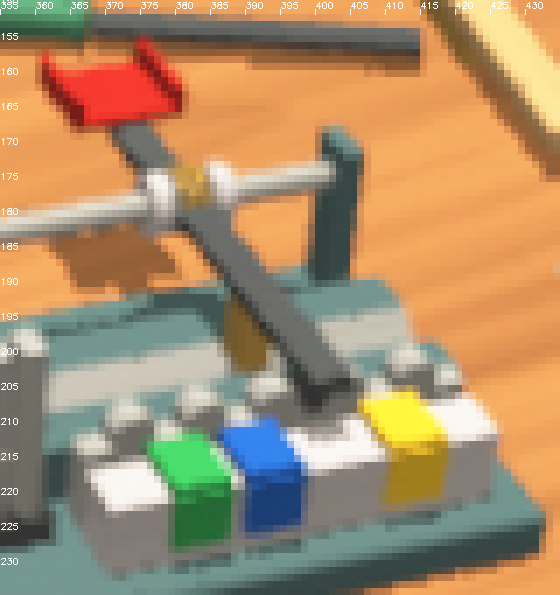

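View pics/t_stop.png

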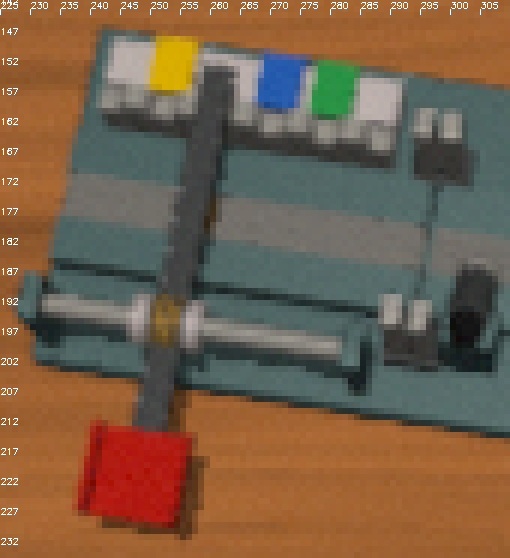

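View pics/s_bar.png

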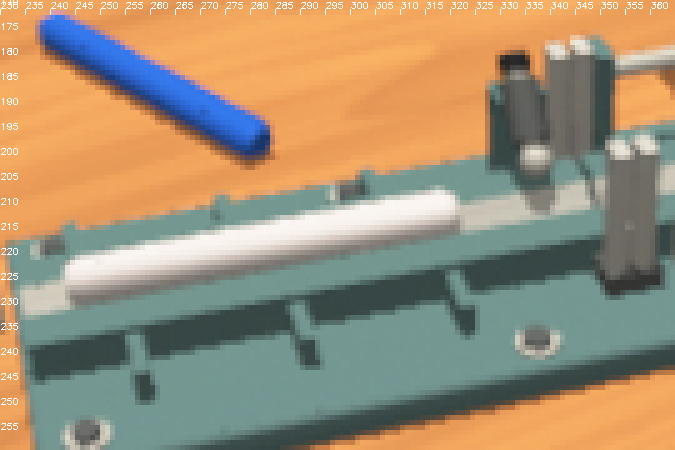

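View pics/t_bar.png

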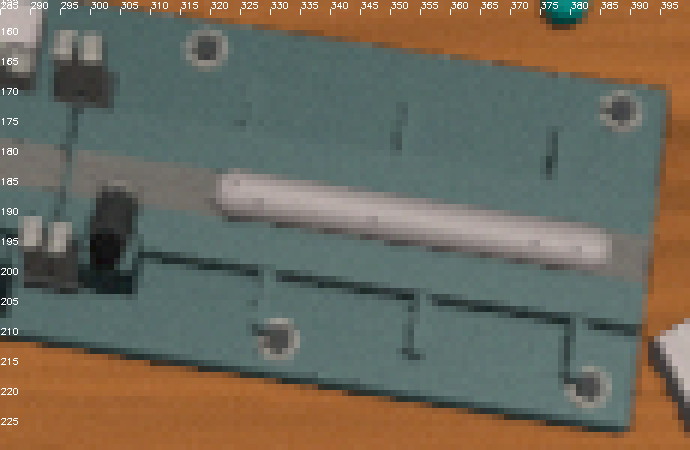

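Run:
```python
from h import *
S,T=Cam("scene"),Cam("top")
pts={"post-x":((343,179.2),(292.7,193.5)),"post+x":((356.8,199.2),(297.8,162.3)),
"lever":((372,163.3),(247,221)),
"ytop":((412,209.5),(253.7,152.5)),"btop":((390.5,213.5),(271.7,155.5)),"gtop":((381,215.5),(280.5,156.7)),
"scr_a":((337,238),(319.3,162.8)),"scr_b":((247,256),(388,173)),
"bar_f":((321,210),(320.8,187)),"bar_r":((243.5,226),(386.8,196.5))}
W={}
for k,(a,b) in pts.items():
    p,e=tri(S,a,T,b);W[k]=p;print(k,p.round(1),round(e,1))
for a,b in(("gtop","ytop"),("scr_b","scr_a"),("bar_r","bar_f"),("post+x","post-x")):
    d=W[b]-W[a];print(a,b,np.linalg.norm(d[:2]).round(1),np.degrees(np.arctan2(d[1],d[0])).round(2))
# top-only plane
for k,z in(("post-x",104),("post+x",104),("lever",82),("ytop",56),("btop",56),("gtop",56),("bar_f",47.7),("bar_r",47.7)):
    print(k,"top",T.plane(*pts[k][1],z).round(1),"scene",S.plane(*pts[k][0],z).round(1))
```

```text
post-x [542.9  69.8 105.5] 1.8
post+x [637.5  55.1 103.8] 3.5
lever [470.  205.6  80.9] 5.3
ytop [685.9 191.6  57.4] 1.8
btop [674.6 135.1  57.3] 0.5
gtop [670.6 108.7  57.5] 0.9
scr_a [659.9 -10.4  23.3] 2.0
scr_b [ 621.7 -225.8   25.4] 0.7
bar_f [574.  -12.1  53.1] 3.3
bar_r [ 541.4 -209.7   51.2] 6.1
gtop ytop 84.4 79.54
scr_b scr_a 218.7 79.95
bar_r bar_f 200.2 80.64
post+x post-x 95.8 171.18
post-x top [542.9  69.1 104. ] scene [540.9  71.9 104. ]
post+x top [636.7  53.6 104. ] scene [638.1  56.8 104. ]
lever top [468.6 203.   82. ] scene [471.9 207.4  82. ]
ytop top [685.9 191.1  56. ] scene [684.6 193.9  56. ]
btop top [675.2 135.5  56. ] scene [673.2 136.   56. ]
gtop top [670.8 108.4  56. ] scene [669.  110.3  56. ]
bar_f top [574.6 -13.8  47.7] scene [567.8  -7.4  47.7]
bar_r top [ 541.4 -213.3   47.7] scene [ 538.2 -206.    47.7]
```

Run:
```python
from h import *
J=np.array([[-48,0],[48,0],[-143,116],[72,144],[72,88],[72,60]],float)
W=np.array([[542.9,69.8],[637.5,55.1],[470,205.6],[685.9,191.6],[674.6,135.1],[670.6,108.7]])
def fit(J,W):
    jc,wc=J.mean(0),W.mean(0);H=(J-jc).T@(W-wc);a=np.arctan2(H[0,1]-H[1,0],H[0,0]+H[1,1])
    R=np.array([[np.cos(a),-np.sin(a)],[np.sin(a),np.cos(a)]]);return a,R,wc-R@jc
a,R,t=fit(J,W);print(np.degrees(a),a,t,(W-(J@R.T+t)).round(1).tolist())
for n,p in(("bar_f",(574,-12.1)),("bar_r",(541.4,-209.7))):print(n,(R.T@(np.array(p)-t)).round(1))
r=observe();import scipy.spatial.transform as st
print(st.Rotation.from_rotvec(r["tool_rot"]).as_matrix().round(4).tolist())
```

```text
-10.640890963949992 -0.1857185826666406 [589.06949603  63.06594966] [[1.0, -2.1], [1.3, 0.9], [0.1, 2.1], [-0.5, 0.3], [-1.5, -1.2], [-0.3, -0.0]]
bar_f [ -0.9 -76.7]
bar_r [   3.5 -276.9]
[[-0.9195, 0.393, -0.0005], [0.393, 0.9195, -0.0014], [-0.0001, -0.0014, -1.0]]
```

Run:
```python
from h import *
S,T=Cam("scene"),Cam("top")
t=cv2.imread("pics/top0.png");s=cv2.imread("pics/scene0.png")
def line(cam,im,box,lo,z,name):
    x0,y0,x1,y1=box;g=cv2.cvtColor(im,cv2.COLOR_BGR2HSV)[y0:y1,x0:x1]
    m=((g[...,1]<45)&(g[...,2]>lo)).astype(np.uint8)
    n,l,stt,ce=cv2.connectedComponentsWithStats(m);i=1+np.argmax(stt[1:,4]);ys,xs=np.nonzero(l==i)
    p=np.c_[xs+x0,ys+y0].astype(np.float32);vx,vy,cx,cy=cv2.fitLine(p,cv2.DIST_L2,0,.01,.01).ravel()
    k=(p-[cx,cy])@[vx,vy];a=np.array([cx,cy])+k.min()*np.array([vx,vy]);b=np.array([cx,cy])+k.max()*np.array([vx,vy])
    A,B=cam.plane(*a,z),cam.plane(*b,z);d=B-A
    print(name,a.round(1),b.round(1),len(p),A.round(1),B.round(1),np.linalg.norm(d).round(1),np.degrees(np.arctan2(d[1],d[0])).round(2))
line(T,t,(310,175,395,205),150,47.7,"top bar")
line(S,s,(238,205,325,235),170,47.7,"scene bar")
# jig base outline in top view
h=cv2.cvtColor(t,cv2.COLOR_BGR2HSV);m=cv2.inRange(h,np.array((75,40,40)),np.array((100,200,200)))[140:235,222:402]
m=cv2.morphologyEx(m,cv2.MORPH_CLOSE,np.ones((9,9)));cs,_=cv2.findContours(m,0,2);c=max(cs,key=cv2.contourArea)
r=cv2.minAreaRect(c);bx=cv2.boxPoints(r)+[222,140];P=np.array([T.plane(*q,24) for q in bx]);print(bx.round(1).tolist(),P.round(1).tolist())
for i in range(4):
    d=P[(i+1)%4]-P[i];print(np.linalg.norm(d).round(1),np.degrees(np.arctan2(d[1],d[0])).round(2))
```

```text
top bar [321.9 185.6] [385.2 196. ] 290 [579.1 -17.2  47.7] [ 543.2 -208.5   47.7] 194.6 -100.63
scene bar [236.9 226.3] [323.9 209.4] 644 [ 531.6 -220.9   47.7] [5.688e+02 5.000e-01 4.770e+01] 224.4 80.46
[[226.5, 201.4], [235.4, 144.5], [397.1, 169.8], [388.3, 226.7]] [[539.8, 277.2, 24.0], [724.7, 254.8, 24.0], [632.1, -255.8, 24.0], [452.5, -217.0, 24.0]]
186.2 -6.92
518.9 -100.28
183.7 167.79
501.8 79.98
```

The scene has three candidates for the bar: the silver bar in the V bed at top px (354,191), the loose blue rod at (352,268) and the turquoise rod at (380,130). The silver one in the bed is the one I want. The red lever is at top px (247,221). The yellow clip at (253,152) is the next notch in +y after the start notch, so the stop must shift +28 mm.

Call:
arm_command(
  moves=[
    [[-352,-253,60,1.344],[-352,-253,60,1.344],[-352,-253,60,1.344],[-352,-253,60,1.344],[-352,-253,60,1.344],[-352,-253,60,1.344],[-352,-253,60,1.344],[-352,-253,60,1.344],[-352,-253,60,1.344],[-352,-253,60,1.344],[-352,-253,60,1.344],[-352,-253,60,1.344],[-352,-253,60,1.344],[-352,-253,60,1.344],[-352,-253,60,1.344],[-352,-253,60,1.344],[-352,-253,60,1.344],[-352,-253,60,1.344]],
  ],
  fingers=-1,
  newtons=40,
)

```text
t: 1.9
eef_pos: [469.8, 203.8, 137.1]
tool_rot: [-2.409, -2.016, -0.0]
ft_force: [0.7, -0.7, 0.5]
width: 0.002
```

```bash
cat >> h.py <<'E'
def crop(im,b,f,name):
    x0,y0,x1,y1=b;a=cv2.resize(im[y0:y1,x0:x1,::-1],None,fx=f,fy=f,interpolation=cv2.INTER_NEAREST)
    for x in range(x0,x1,5): cv2.putText(a,str(x),((x-x0)*f,8),0,.3,(255,255,255),1);cv2.line(a,((x-x0)*f,9),((x-x0)*f,14),(255,255,255),1)
    for y in range(y0,y1,5): cv2.putText(a,str(y),(0,(y-y0)*f+4),0,.3,(255,255,255),1)
    return a
def both(name,bs=(345,135,445,235),bt=(215,142,315,242),f=4):
    a=crop(grab_frame("scene"),bs,f,0);b=crop(grab_frame("top"),bt,f,0)
    h=min(a.shape[0],b.shape[0]);cv2.imwrite("pics/"+name,np.hstack([a[:h],b[:h]]))
E
python3 - <<'E'
from h import *
both("a1.png",bs=(345,85,445,235),bt=(215,142,315,292))
E
```

```text
(no output)
```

View pics/a1.png

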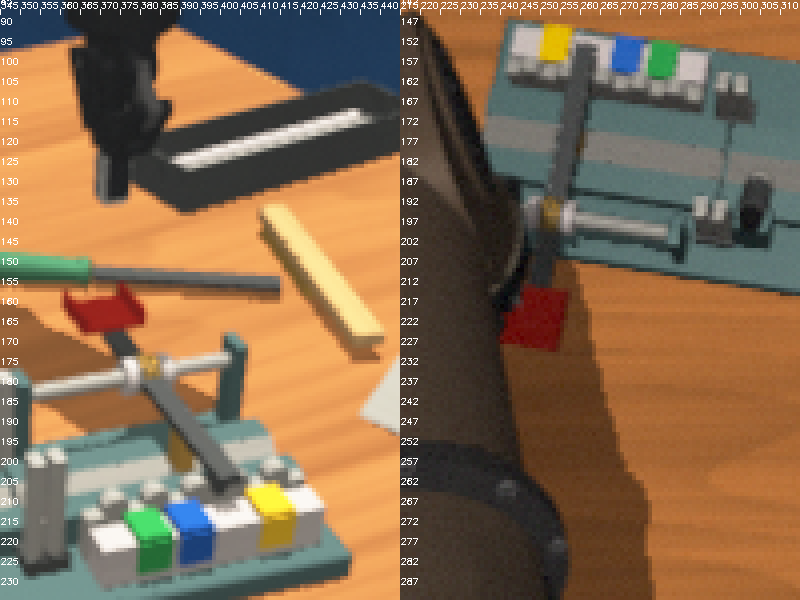

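Call:
arm_command(
  moves=[
    [[0,0,20,0],[0,0,40,0],[0,0,40,0],[0,0,40,0]],
  ],
)

```text
t: 2.4
eef_pos: [469.9, 203.6, 97.3]
tool_rot: [2.409, 2.016, -0.001]
ft_force: [0.4, 0.1, -0.6]
width: 0.001
```

Run:
```python
from h import *
S,T=Cam("scene"),Cam("top")
r=observe();print(r["eef_pos"],r["ft_force"],S.proj(r["eef_pos"]))
cv2.imwrite("pics/a2.png",crop(grab_frame("scene"),(345,120,425,190),9,0))
```

```text
[469.8654373  203.58476384  97.32933224] [ 0.36779944  0.12033911 -0.56254904] [370.78928084 158.70699983]
```

View pics/a2.png

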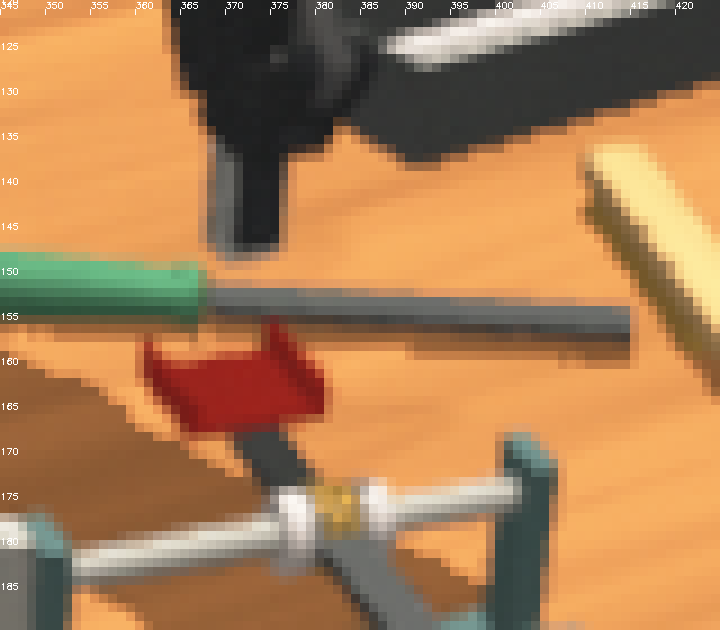

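Run:
```python
from h import *
S,T=Cam("scene"),Cam("top")
print(S.proj([469.8,203.8,137.1]),S.proj([469.9,203.6,97.3]),S.proj([469.9,203.6,116]),S.proj([469.9,203.6,82]))
r=observe();print(r["width"],r["eef_pos"])
cv2.imwrite("pics/a3.png",crop(grab_frame("scene"),(345,90,425,190),6,0))
cv2.imwrite("pics/a3t.png",crop(grab_frame("top"),(180,170,300,270),6,0))
```

```text
[371.56554631 146.39476804] [370.79956097 158.71968616] [371.13662699 153.0060775 ] [370.52858572 163.31298966]
-0.0017187905852427171 [470.2804716  203.80540847  97.7715379 ]
```

View pics/a3.png

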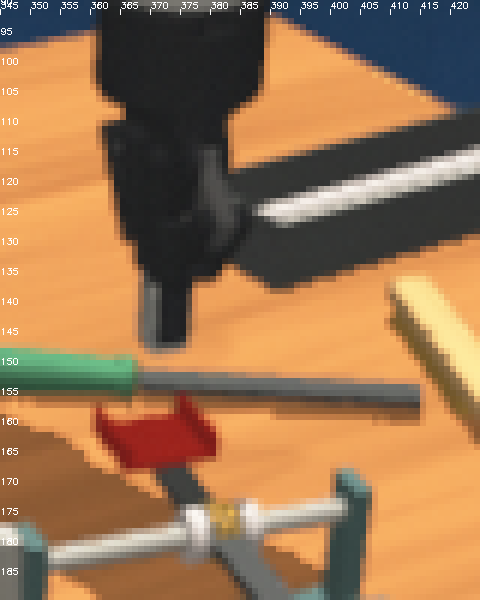

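View pics/a3t.png

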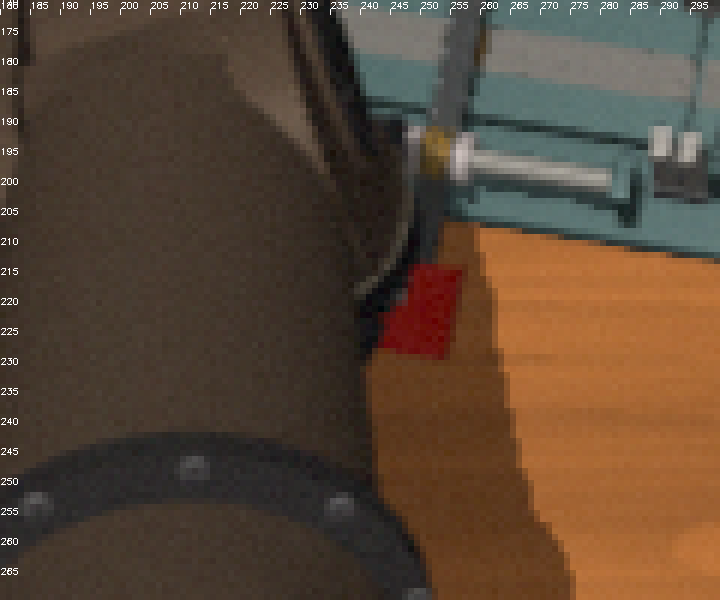

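Run:
```python
from h import *
S,T=Cam("scene"),Cam("top")
print(S.proj([245.4,574.2,196.3]),S.proj([245.4,574.2,209.3]),S.proj([245.4+.393*42,574.2+.92*42,209.3]),S.proj([245.4-.393*42,574.2-.92*42,209.3]))
print(T.proj([470,203.7,97.5]),T.proj([470,203.7,120]),T.proj([245.4,574.2,196.3]))
cv2.imwrite("pics/s00.png",cv2.resize(cv2.imread("pics/scene0.png")[0:100,380:480],None,fx=6,fy=6,interpolation=0))
cv2.imwrite("pics/t00.png",cv2.resize(cv2.imread("pics/top0.png")[280:400,0:120],None,fx=5,fy=5,interpolation=0))
```

```text
[426.82170054  83.89192896] [427.32237761  80.24061177] [439.01365894  79.81165525] [415.60407496  80.67055972]
[245.85727636 219.6723358 ] [244.47868915 218.41145679] [ 86.93714356 306.03997041]
```

View pics/s00.png

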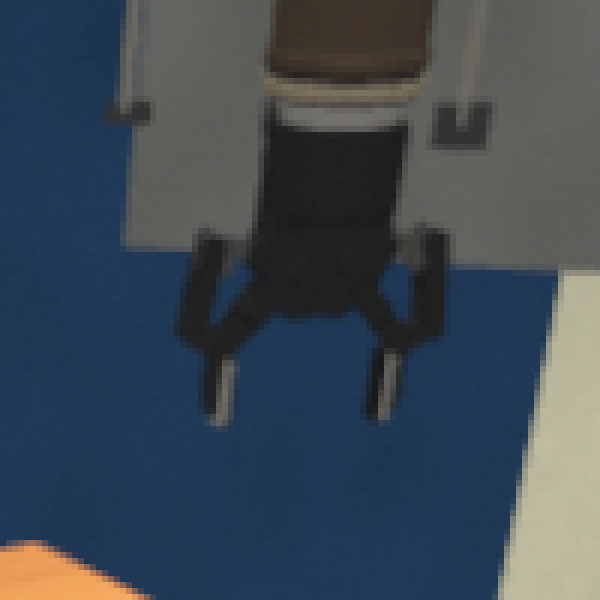

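View pics/t00.png

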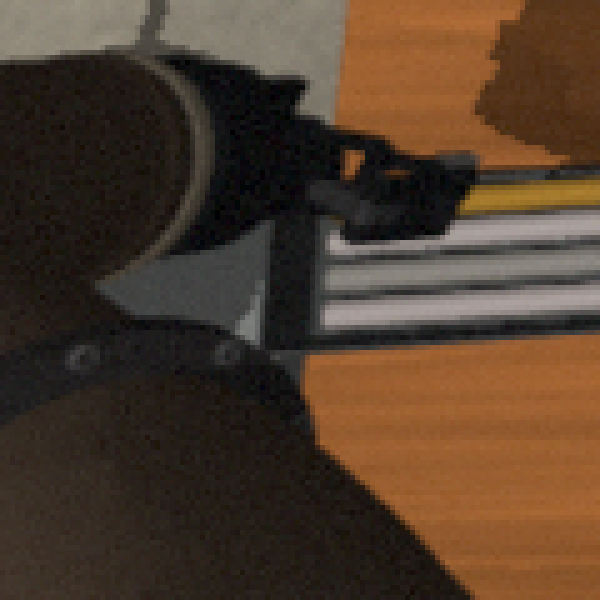

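Call:
arm_command(
  moves=[
    [[0,0,4,0],[0,0,8,0],[0,0,11,0],[0,0,11,0]],
  ],
)

```text
t: 2.95
eef_pos: [469.5, 203.6, 85.6]
tool_rot: [-2.409, -2.016, 0.001]
ft_force: [-0.2, -0.5, -0.2]
width: 0.004
```

Run:
```python
from h import *
S,T=Cam("scene"),Cam("top")
r=observe();print(r["eef_pos"],r["ft_force"],S.proj(r["eef_pos"]))
both("a4.png",bs=(340,120,420,200),bt=(210,180,290,260),f=5)
for z in (197,209,235):print(z,T.proj([229,535.6,z]),T.proj([262,612.8,z]))
```

```text
[469.50155861 203.5966253   85.62492588] [-0.19630336 -0.49681904 -0.1688195 ] [370.5185808  162.17327775]
197 [101.80412482 312.66959812] [ 71.85558291 299.40746264]
209 [ 99.14650675 313.06312525] [ 68.84269804 299.63276162]
235 [ 93.15278911 313.95064574] [ 62.04965414 300.14073518]
```

View pics/a4.png

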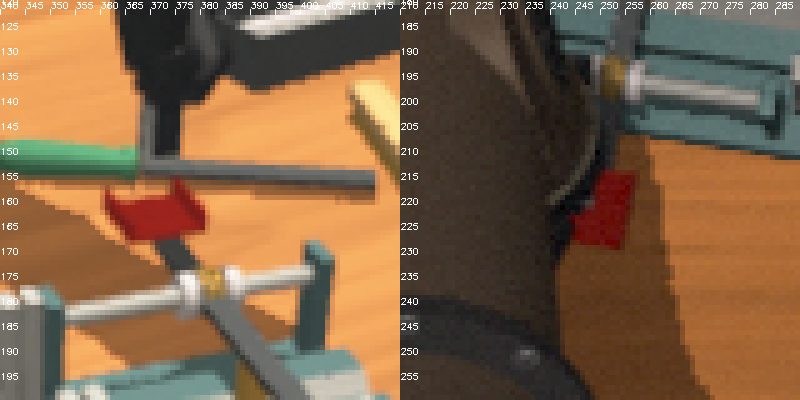

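Call:
arm_command(
  moves=[
    [[0,0,3,0],[0,0,6,0],[0,0,9,0],[0,0,9,0]],
  ],
)

```text
t: 3.45
eef_pos: [469.6, 203.6, 76.6]
tool_rot: [-2.409, -2.016, 0.001]
ft_force: [-0.4, -0.1, 1.1]
width: 0.002
```

Run:
```python
from h import *
r=observe();print(r["eef_pos"],r["ft_force"])
cv2.imwrite("pics/a5.png",crop(grab_frame("scene"),(340,120,420,190),8,0))
```

```text
[469.55383612 203.59011316  76.62740078] [-0.3617134  -0.11406358  1.09384043]
```

View pics/a5.png

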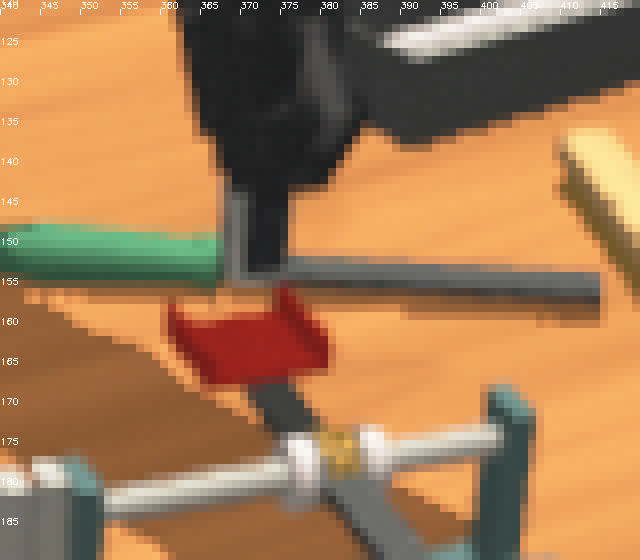

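Call:
arm_command(
  moves=[
    [[0,0,3,0],[0,0,6,0],[0,0,9,0],[0,0,12,0],[0,0,12,0]],
  ],
)

```text
t: 4.0
eef_pos: [469.6, 203.6, 64.6]
tool_rot: [-2.409, -2.016, 0.001]
ft_force: [-0.2, 0.4, -0.5]
width: -0.003
```

Run:
```python
from h import *
r=observe();print(r["eef_pos"],r["ft_force"])
both("a6.png",bs=(340,120,420,200),bt=(210,180,290,260),f=5)
T=Cam("top")
for z in (65,95):print(T.proj([469.6,203.6,z]))
```

```text
[469.56696643 203.61634682  64.64731631] [-0.18377184  0.38130457 -0.50962761]
[247.78521684 221.5410736 ]
[246.03916728 219.94691686]
```

View pics/a6.png

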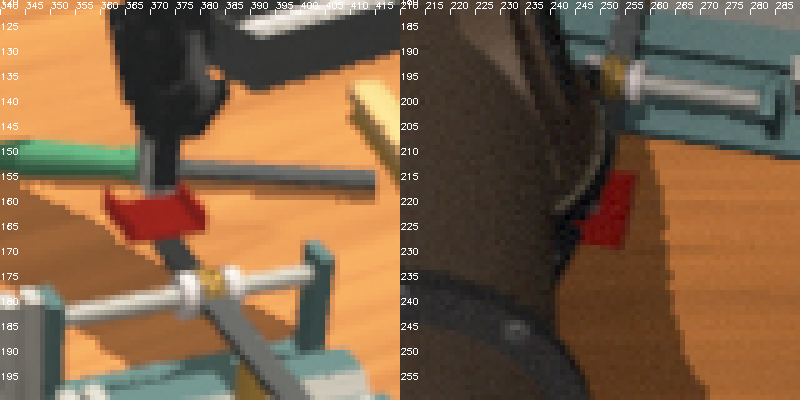

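Call:
arm_command(
  moves=[
    [[0,0,2,0],[0,0,4,0],[0,0,6,0],[0,0,8,0],[0,0,8,0]],
  ],
)

```text
t: 4.6
eef_pos: [469.7, 203.6, 56.8]
tool_rot: [-2.409, -2.016, 0.001]
ft_force: [-0.2, -0.2, -0.1]
width: 0.003
```

Run:
```python
from h import *
r=observe();print(r["eef_pos"],r["ft_force"])
cv2.imwrite("pics/a7.png",crop(grab_frame("scene"),(340,120,420,190),8,0))
```

```text
[469.65226797 203.64448916  56.7860276 ] [-0.20794054 -0.20707896 -0.12184749]
```

View pics/a7.png

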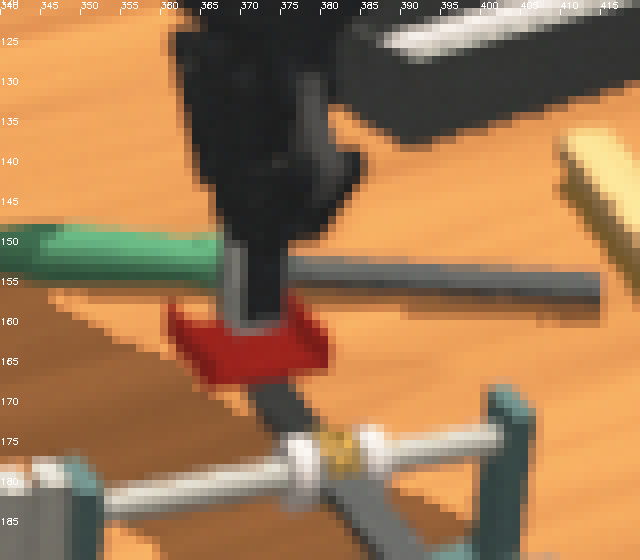

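Call:
arm_command(
  moves=[
    [[0,0,1,0],[0,0,2,0],[0,0,3,0],[0,0,4,0],[0,0,4,0]],
  ],
)

```text
t: 5.15
eef_pos: [469.7, 203.7, 53.0]
tool_rot: [-2.409, -2.016, 0.0]
ft_force: [-0.7, -0.1, -0.4]
width: -0.001
```

Call:
arm_command(
  moves=[
    [[0,0,1,0],[0,0,2,0],[0,0,2,0]],
  ],
)

```text
t: 5.45
eef_pos: [469.8, 203.7, 51.0]
tool_rot: [-2.409, -2.016, 0.0]
ft_force: [0.2, -0.2, -0.1]
width: 0.0
```

Call:
arm_command(
  moves=[
    [[0,0,1,0],[0,0,2,0],[0,0,2,0]],
  ],
)

```text
t: 5.75
eef_pos: [469.8, 203.7, 49.0]
tool_rot: [-2.409, -2.016, 0.0]
ft_force: [-0.4, 0.5, 0.6]
width: -0.002
```

Run:
```python
from h import *
r=observe();print(r["eef_pos"],r["ft_force"])
cv2.imwrite("pics/a8.png",crop(grab_frame("scene"),(340,120,420,190),8,0))
```

```text
[469.78177602 203.71343323  48.96385486] [-0.41036721  0.5227375   0.58394991]
```

View pics/a8.png

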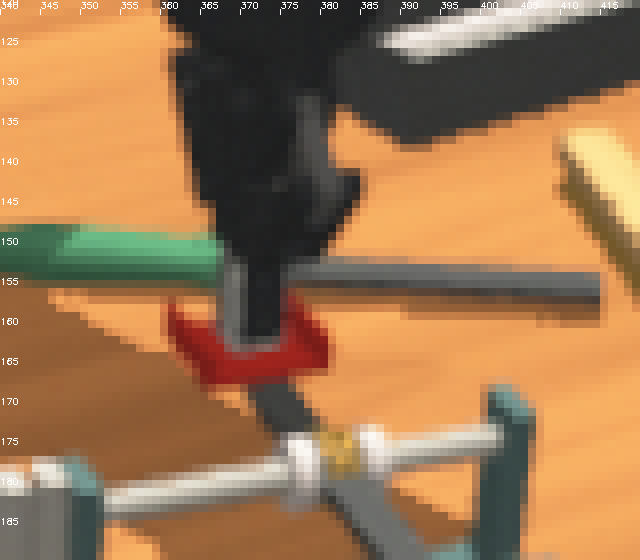

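Call:
arm_command(
  moves=[
    [[0,0,1,0],[0,0,2,0],[0,0,2,0]],
  ],
)

```text
t: 6.1
eef_pos: [469.9, 203.9, 47.2]
tool_rot: [-2.409, -2.016, -0.0]
ft_force: [0.1, -0.0, 2.7]
width: -0.003
```

Call:
arm_command(
  moves=[
    [[0,0,1,0],[0,0,2,0],[0,0,2,0]],
  ],
)

```text
t: 6.4
eef_pos: [469.7, 203.8, 45.0]
tool_rot: [-2.409, -2.016, 0.0]
ft_force: [-1.4, -0.0, 4.1]
width: -0.001
```

Call:
arm_command(
  moves=[
    [[0,0,1,0],[0,0,2,0],[0,0,2,0]],
  ],
)

```text
t: 6.7
eef_pos: [469.7, 203.8, 43.0]
tool_rot: [-2.409, -2.016, 0.0]
ft_force: [-2.5, 1.1, 4.1]
width: -0.002
```

Run:
```python
from h import *
r=observe();print(r["eef_pos"],r["ft_force"])
cv2.imwrite("pics/a9.png",crop(grab_frame("scene"),(340,120,420,190),8,0))
```

```text
[469.66974138 203.79684582  42.95280962] [-2.48548329  1.12741746  4.07544681]
```

View pics/a9.png

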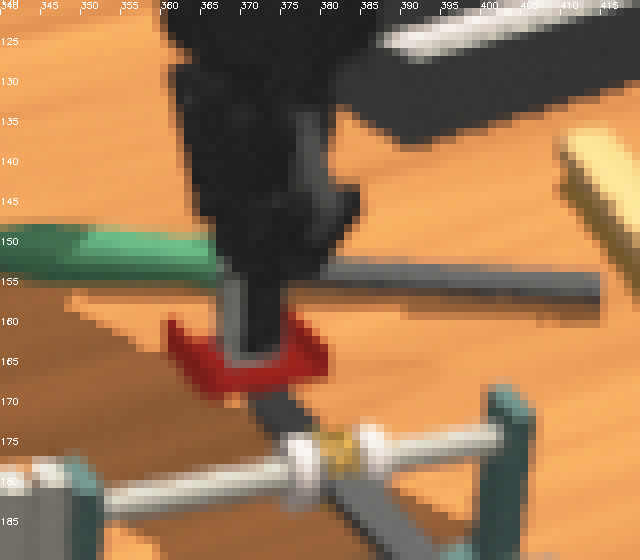

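Call:
arm_command(
  moves=[
    [[0,0,-3,0],[0,0,-6.5,0],[2,0,-6.5,0],[4,0,-6.5,0],[4,0,-6.5,0]],
  ],
)

```text
t: 7.25
eef_pos: [470.6, 208.1, 49.5]
tool_rot: [2.409, 2.017, 0.0]
ft_force: [-1.0, 0.4, -1.1]
width: -0.0
```

Call:
arm_command(
  moves=[
    [[1,0,0,0],[2,0,0,0],[2,0,0,0]],
  ],
)

```text
t: 7.55
eef_pos: [470.9, 209.8, 49.5]
tool_rot: [-2.409, -2.017, 0.0]
ft_force: [0.7, -0.2, -0.4]
width: -0.005
```

Call:
arm_command(
  moves=[
    [[1,0,0,0],[2,0,0,0],[2,0,0,0]],
  ],
)

```text
t: 7.85
eef_pos: [471.3, 211.8, 49.6]
tool_rot: [-2.409, -2.016, -0.0]
ft_force: [0.2, 1.0, -0.8]
width: -0.001
```

Call:
arm_command(
  moves=[
    [[1,0,0,0],[2,0,0,0],[2,0,0,0]],
  ],
)

```text
t: 8.15
eef_pos: [471.7, 213.7, 49.6]
tool_rot: [2.409, 2.016, 0.0]
ft_force: [1.0, -1.1, 0.0]
width: -0.001
```

Call:
arm_command(
  moves=[
    [[1,0,0,0],[2,0,0,0],[2,0,0,0]],
  ],
)

```text
t: 8.45
eef_pos: [472.1, 215.4, 49.6]
tool_rot: [2.409, 2.016, -0.0]
ft_force: [0.7, -2.5, -0.3]
width: 0.001
```

Run:
```python
from h import *
r=observe();print(r["eef_pos"],r["ft_force"])
cv2.imwrite("pics/a10.png",crop(grab_frame("scene"),(340,120,420,190),8,0))
```

```text
[472.10561803 215.35610431  49.59104173] [ 0.68647415 -2.51370623 -0.32122303]
```

View pics/a10.png

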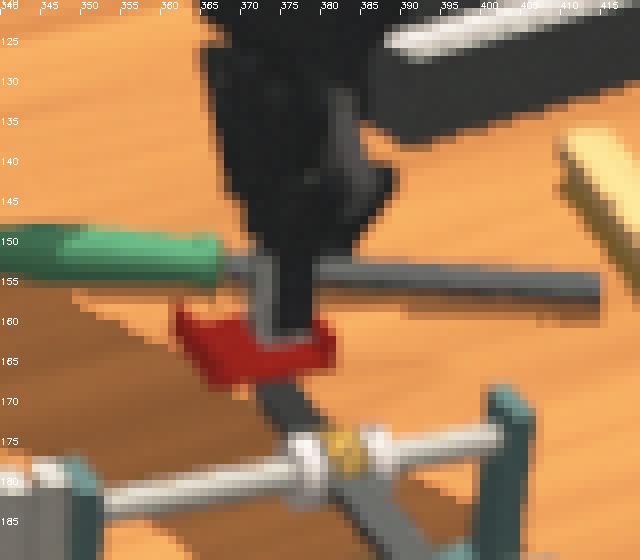

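Call:
arm_command(
  moves=[
    [[-1,0,0,0],[-1,0,4,0],[-1,0,8,0],[-1,0,12,0],[-1,0,16,0],[-1,0,16,0]],
  ],
)

```text
t: 9.1
eef_pos: [471.8, 214.7, 33.2]
tool_rot: [-2.409, -2.016, 0.0]
ft_force: [-0.8, -0.2, 3.9]
width: 0.0
```

Run:
```python
from h import *
r=observe();print(r["eef_pos"],r["ft_force"])
both("a11.png",bs=(340,130,440,230),bt=(215,142,315,242),f=4)
```

```text
[471.81501752 214.74916027  33.15290205] [-0.78346199 -0.20686445  3.90132796]
```

View pics/a11.png

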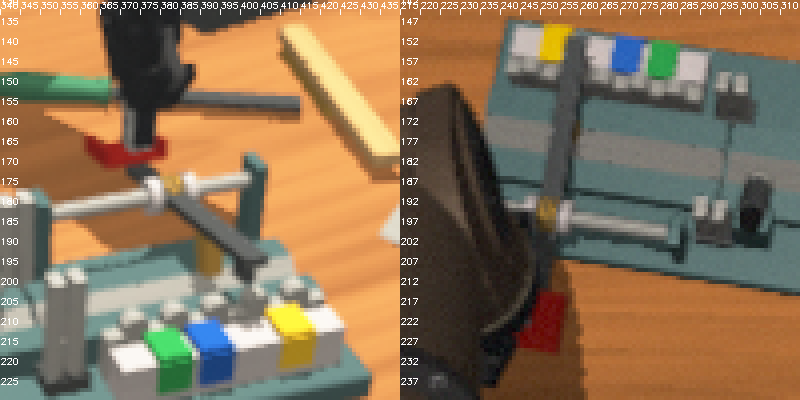

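Call:
arm_command(
  moves=[
    [[2,0,0,0],[5,0,0,0],[8,0,0,0],[11,0,0,0],[14,0,0,0],[17,0,0,0],[20,0,0,0],[23,0,0,0],[26,0,0,0],[28,0,0,0],[28,0,0,0]],
  ],
)

```text
t: 10.3
eef_pos: [476.7, 242.4, 33.6]
tool_rot: [-2.409, -2.017, 0.0]
ft_force: [-1.4, 1.1, 4.6]
width: -0.002
```

Run:
```python
from h import *
r=observe();print(r["eef_pos"],r["ft_force"])
both("a12.png",bs=(340,130,440,230),bt=(215,142,315,242),f=4)
```

```text
[476.69489143 242.35404344  33.58733924] [-1.39782589  1.07591977  4.63805573]
```

View pics/a12.png

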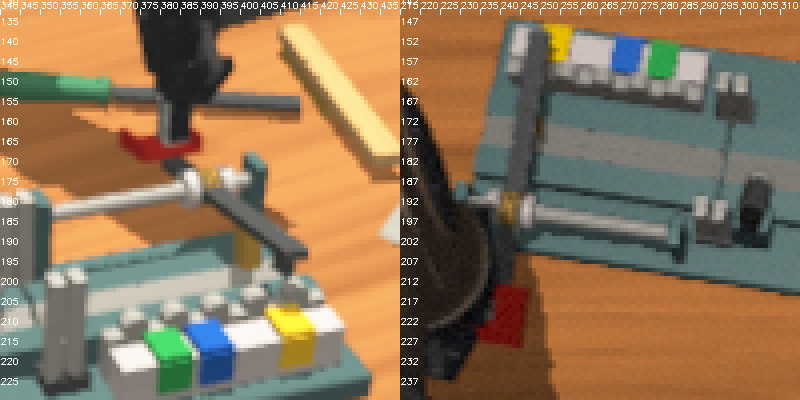

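Call:
arm_command(
  moves=[
    [[-1,0,0,0],[-1,0,-3,0],[-1,0,-6,0],[-1,0,-9,0],[-1,0,-12,0],[-1,0,-15,0],[-1,0,-18,0],[-1,0,-18,0]],
  ],
)

```text
t: 11.2
eef_pos: [476.7, 241.1, 51.9]
tool_rot: [2.409, 2.016, 0.0]
ft_force: [0.0, -1.0, 0.2]
width: -0.001
```

Run:
```python
from h import *
r=observe();print(r["eef_pos"],r["ft_force"])
both("a13.png",bs=(340,130,440,230),bt=(215,142,315,242),f=4)
```

```text
[476.69426625 241.05422941  51.89155603] [ 0.0447374  -1.03044082  0.21377813]
```

View pics/a13.png

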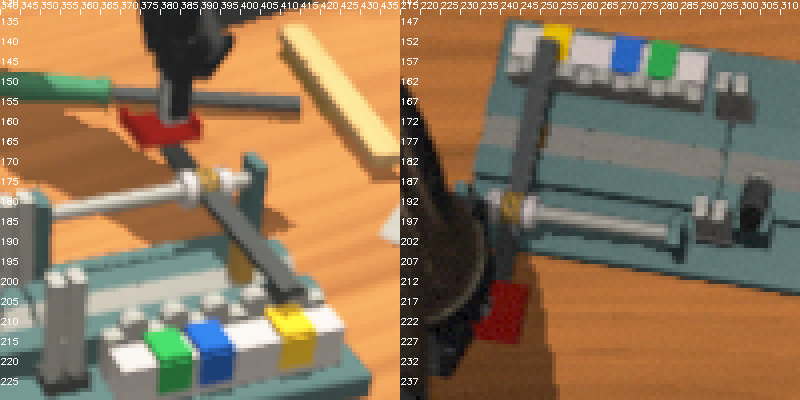

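Call:
arm_command(
  moves=[
    [[0,0,-40,0],[0,0,-80,0],[0,0,-80,0],[-452,143,-80,0],[-452,143,-80,0],[-452,143,-80,0],[-452,143,-80,0],[-452,143,-80,0],[-452,143,-80,0],[-452,143,-80,0],[-452,143,-80,0],[-452,143,-80,0],[-452,143,-80,0],[-452,143,-80,0],[-452,143,-80,0],[-452,143,-80,0]],
  ],
)

```text
t: 12.9
eef_pos: [537.7, -227.3, 131.1]
tool_rot: [-2.406, -2.017, -0.0]
ft_force: [-0.1, 0.5, 1.0]
width: 0.001
```

Run:
```python
from h import *
r=observe();print(r["eef_pos"],r["ft_force"],r["qpos"].round(2) if hasattr(r["qpos"],"round") else r["qpos"])
s=grab_frame("scene");t=grab_frame("top")
cv2.imwrite("pics/b1.png",np.hstack([crop(s,(340,140,440,240),4,0),crop(t,(225,142,325,242),4,0)]))
cv2.imwrite("pics/b1r.png",np.hstack([crop(s,(200,140,330,270),3,0),crop(t,(310,142,440,272),3,0)]))
```

```text
[ 537.65471474 -227.2598164   131.06525051] [-0.08320655  0.50124431  0.96904841] [-0.06  0.46  0.52  1.79 -0.27  0.96  0.4 ]
```

View pics/b1.png

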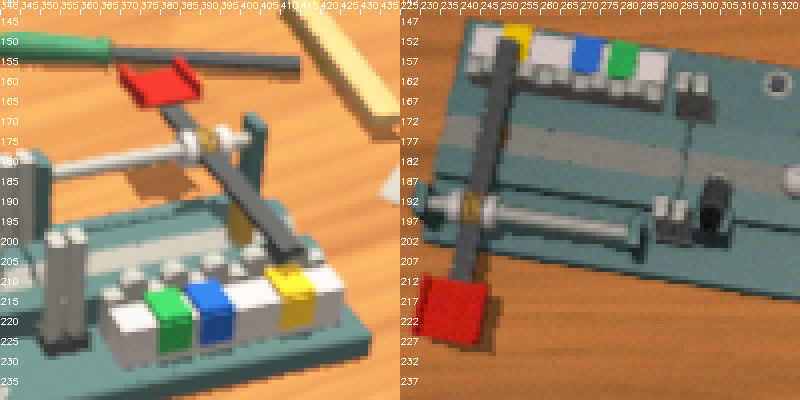

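View pics/b1r.png

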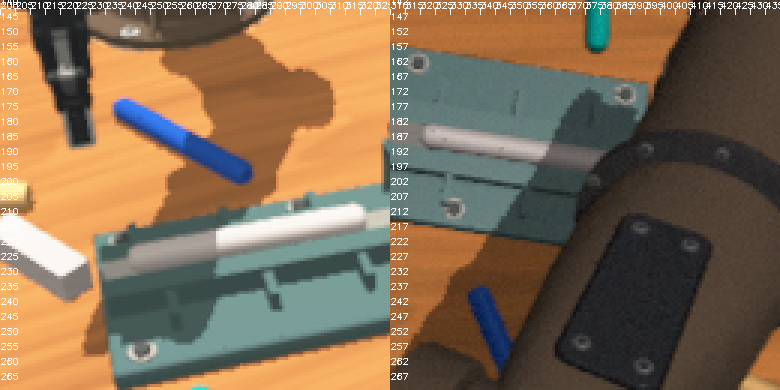

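Run:
```python
from h import *
S,T=Cam("scene"),Cam("top")
s=grab_frame("scene");t=grab_frame("top")
lo,hi=(0,190,90),(5,255,255)
s0=cv2.imread("pics/scene0.png")[:,:,::-1].copy();t0=cv2.imread("pics/top0.png")[:,:,::-1].copy()
for c,a,b,bx in((S,s0,s,(340,140,440,240)),(T,t0,t,(225,190,310,240))):
    p,n,_=blob(a,lo,hi,bx);q,m,_=blob(b,lo,hi,bx)
    P=np.array([470,205.,82]);print(p.round(2),n,q.round(2),m,"moved",(q-p).round(2),"predicted28",(c.proj(P+[.1763*28,.9843*28,0])-c.proj(P)).round(2))
print("tip proj",S.proj([537.7,-227.3,131+34.5]),S.proj([537.7,-227.3,131]))
```

```text
[371.11 162.36] 151 [380.19 160.87] 151 moved [ 9.08 -1.5 ] predicted28 [ 8.82 -1.45]
[246.91 220.6 ] 253 [237.14 219.16] 251 moved [-9.77 -1.44] predicted28 [-9.49 -1.52]
tip proj [227.08331773 188.08319568] [229.52662512 200.53572626]
```

Call:
arm_command(
  moves=[
    [[-5,0,40,0],[-5,0,80,0],[-5,0,100,0],[-5,0,105,0],[-5,0,105,0]],
  ],
)

```text
t: 13.6
eef_pos: [536.7, -233.5, 26.5]
tool_rot: [-2.408, -2.017, 0.001]
ft_force: [-0.6, 0.4, 0.5]
width: 0.001
```

Run:
```python
from h import *
r=observe();print(r["eef_pos"],r["ft_force"])
S=Cam("scene");p=r["eef_pos"]+np.array([0,0,34.5]);print(S.proj(p))
cv2.imwrite("pics/b2.png",crop(grab_frame("scene"),(205,160,305,240),7,0))
```

```text
[ 536.72155492 -233.45248033   26.45926668] [-0.59991327  0.37756281  0.50680204]
[231.57060912 224.69026914]
```

View pics/b2.png

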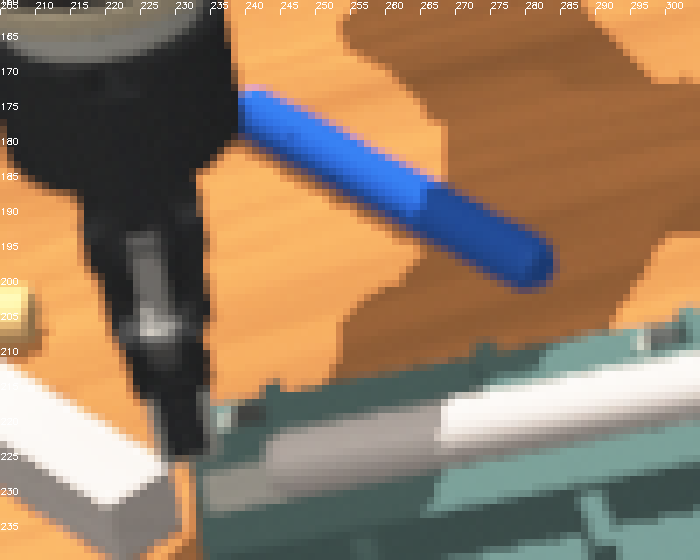

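Call:
arm_command(
  moves=[
    [[0,0,5,0],[0,0,10,0],[0,0,15,0],[0,0,15,0],[4,0,15,0],[8,0,15,0],[12,0,15,0],[16,0,15,0],[20,0,15,0],[24,0,15,0],[28,0,15,0]],
  ],
)

```text
t: 14.75
eef_pos: [541.8, -206.4, 11.7]
tool_rot: [2.409, 2.016, -0.0]
ft_force: [-0.9, -1.5, 0.4]
width: -0.0
```

Run:
```python
from h import *
r=observe();print(r["eef_pos"],r["ft_force"])
S=Cam("scene");p=r["eef_pos"]+np.array([0,0,34.5]);print(S.proj(p))
cv2.imwrite("pics/b3.png",crop(grab_frame("scene"),(205,160,335,240),6,0))
```

```text
[ 541.79451096 -206.40992373   11.70994457] [-0.87249399 -1.54939484  0.40974215]
[243.84423816 227.32749788]
```

View pics/b3.png

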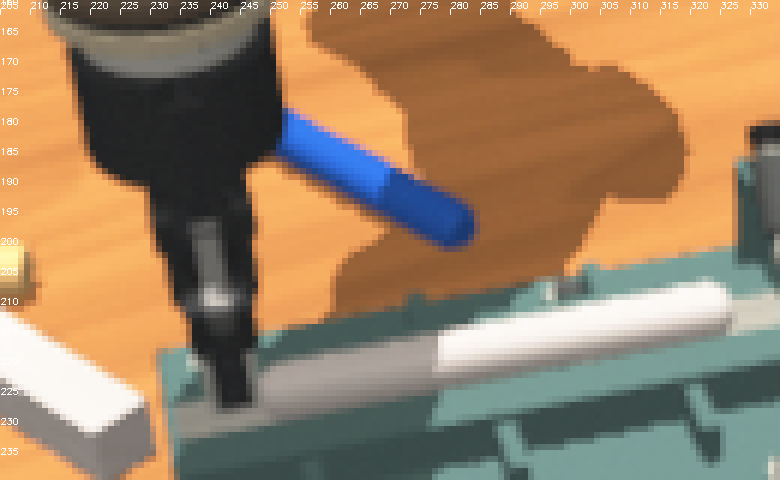

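Call:
arm_command(
  moves=[
    [[4,0,0,0],[8,0,0,0],[12,0,0,0],[16,0,0,0],[20,0,0,0],[24,0,0,0],[28,0,0,0],[32,0,0,0],[36,0,0,0],[40,0,0,0],[44,0,0,0],[48,0,0,0],[52,0,0,0],[56,0,0,0],[60,0,0,0]],
  ],
)

```text
t: 16.3
eef_pos: [551.7, -149.8, 11.7]
tool_rot: [2.41, 2.012, -0.003]
ft_force: [-2.0, -10.7, 1.8]
width: 0.004
```

Run:
```python
from h import *
r=observe();print(r["eef_pos"],r["ft_force"])
cv2.imwrite("pics/b4.png",crop(grab_frame("scene"),(225,150,385,240),5,0))
```

```text
[ 551.73557162 -149.7503       11.71389796] [ -2.03490356 -10.69523855   1.80819035]
```

View pics/b4.png

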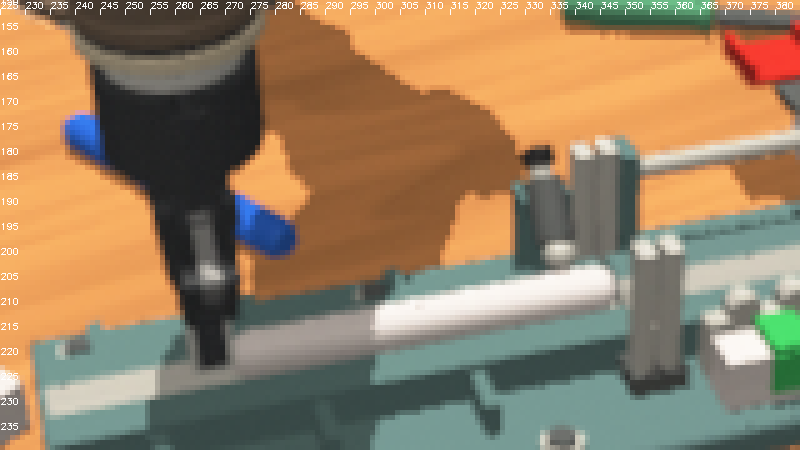

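Call:
arm_command(
  moves=[
    [[4,0,0,0],[8,0,0,0],[12,0,0,0],[16,0,0,0],[20,0,0,0],[24,0,0,0],[28,0,0,0],[32,0,0,0],[36,0,0,0],[40,0,0,0],[44,0,0,0],[48,0,0,0],[52,0,0,0],[56,0,0,0],[60,0,0,0]],
  ],
)

```text
t: 17.85
eef_pos: [562.1, -91.1, 11.7]
tool_rot: [2.41, 2.012, -0.004]
ft_force: [-2.5, -12.5, 2.3]
width: 0.003
```

Call:
arm_command(
  moves=[
    [[4,0,0,0],[8,0,0,0],[12,0,0,0],[16,0,0,0],[20,0,0,0],[24,0,0,0],[28,0,0,0],[32,0,0,0],[36,0,0,0],[40,0,0,0],[44,0,0,0],[48,0,0,0],[52,0,0,0],[56,0,0,0]],
  ],
)

```text
t: 19.25
eef_pos: [571.7, -36.5, 11.6]
tool_rot: [2.411, 2.012, -0.005]
ft_force: [-3.1, -13.1, 2.5]
width: -0.0
```

Run:
```python
from h import *
r=observe();print(r["eef_pos"],r["ft_force"])
s=grab_frame("scene");t=grab_frame("top")
cv2.imwrite("pics/b5.png",crop(s,(285,140,435,240),5,0))
cv2.imwrite("pics/b5t.png",crop(t,(225,142,365,242),5,0))
```

```text
[571.65109832 -36.46613533  11.62639893] [ -3.07010161 -13.14150654   2.51307684]
```

View pics/b5.png

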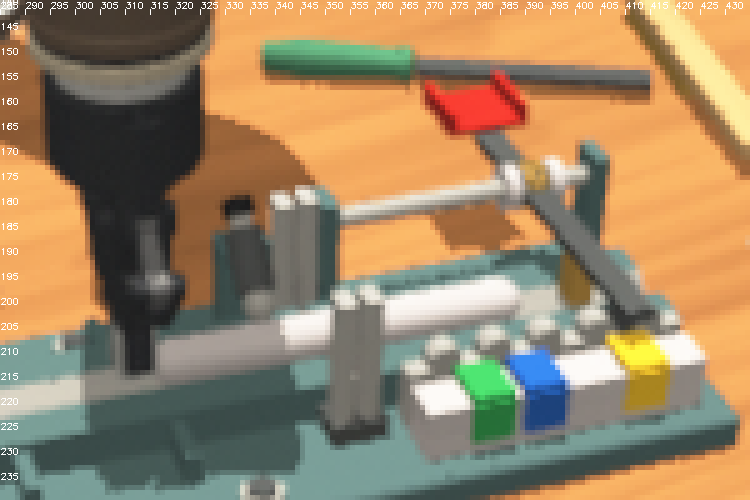

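View pics/b5t.png

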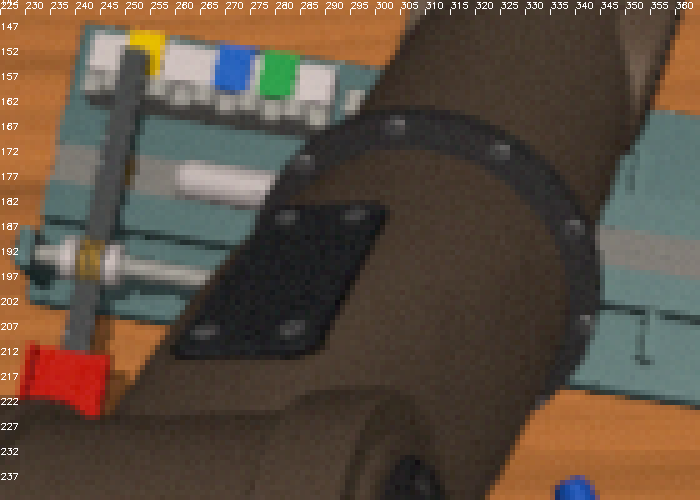

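Call:
arm_command(
  moves=[
    [[4,0,0,0],[8,0,0,0],[12,0,0,0],[15,0,0,0],[18,0,0,0],[20,0,0,0],[20,0,0,0]],
  ],
)

```text
t: 20.05
eef_pos: [575.2, -16.2, 11.6]
tool_rot: [2.411, 2.013, -0.004]
ft_force: [-3.4, -11.5, 4.0]
width: 0.001
```

Call:
arm_command(
  moves=[
    [[1,0,0,0],[2,0,0,0],[3,0,0,0],[4,0,0,0],[4,0,0,0]],
  ],
)

```text
t: 20.55
eef_pos: [575.8, -12.8, 11.6]
tool_rot: [2.411, 2.012, -0.005]
ft_force: [-3.7, -12.3, 5.0]
width: 0.004
```

Run:
```python
from h import *
r=observe();print(r["eef_pos"],r["ft_force"])
s=grab_frame("scene");t=grab_frame("top")
cv2.imwrite("pics/b6.png",np.hstack([crop(s,(345,165,435,240),4,0),crop(t,(225,142,315,217),4,0)]))
```

```text
[575.84019408 -12.79522193  11.60250041] [ -3.70201233 -12.33644061   4.95799743]
```

View pics/b6.png

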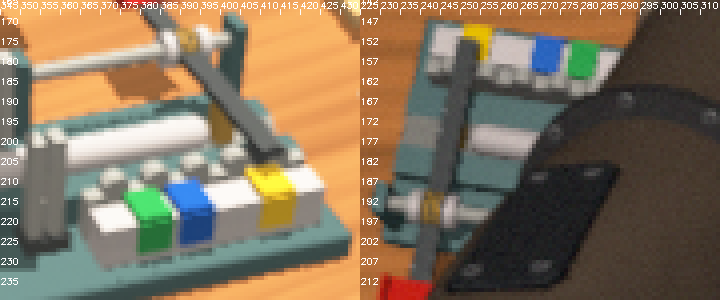

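Call:
arm_command(
  moves=[
    [[1,0,0,0],[2,0,0,0],[2,0,0,0]],
  ],
)

```text
t: 20.95
eef_pos: [576.2, -10.9, 11.6]
tool_rot: [2.411, 2.012, -0.005]
ft_force: [-3.0, -12.4, 3.8]
width: 0.001
```

Call:
arm_command(
  moves=[
    [[0.5,0,0,0],[1,0,0,0],[1,0,0,0]],
  ],
)

```text
t: 21.25
eef_pos: [576.3, -10.0, 11.6]
tool_rot: [2.411, 2.012, -0.005]
ft_force: [-3.2, -12.4, 4.2]
width: -0.001
```

Call:
arm_command(
  moves=[
    [[0.5,0,0,0],[1,0,0,0],[1,0,0,0]],
  ],
)

```text
t: 21.55
eef_pos: [576.5, -9.1, 11.6]
tool_rot: [2.411, 2.012, -0.005]
ft_force: [-3.3, -13.6, 4.6]
width: 0.0
```

Call:
arm_command(
  moves=[
    [[0.5,0,0,0],[1,0,0,0],[1,0,0,0]],
  ],
)

```text
t: 21.85
eef_pos: [576.6, -8.1, 11.6]
tool_rot: [2.411, 2.012, -0.005]
ft_force: [-3.3, -12.5, 4.4]
width: 0.001
```

Run:
```python
from h import *
r=observe();print(r["eef_pos"],r["ft_force"])
s=grab_frame("scene");t=grab_frame("top")
cv2.imwrite("pics/b7.png",np.hstack([crop(s,(375,170,425,220),8,0),crop(t,(225,142,275,192),8,0)]))
S=Cam("scene");cv2.imwrite("pics/b7b.png",crop(s,(300,130,400,230),6,0))
```

```text
[576.6433527   -8.11487817  11.58438542] [ -3.25409868 -12.51608005   4.41741215]
```

View pics/b7.png

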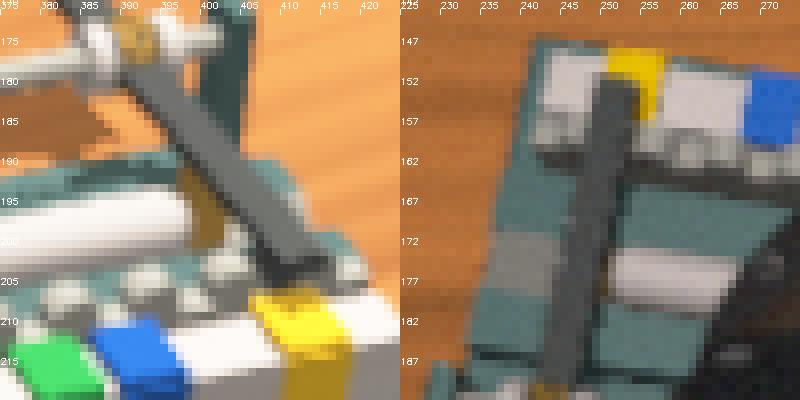

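View pics/b7b.png

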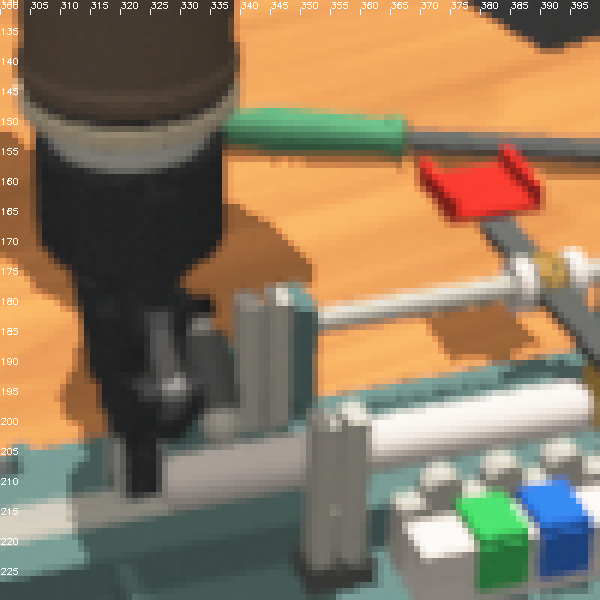

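Call:
arm_command(
  moves=[
    [[0.5,0,0,0],[1,0,0,0],[1,0,0,0]],
  ],
)

```text
t: 22.25
eef_pos: [576.8, -7.2, 11.6]
tool_rot: [2.411, 2.012, -0.005]
ft_force: [-3.3, -13.1, 4.0]
width: -0.007
```

Call:
arm_command(
  moves=[
    [[0.5,0,0,0],[1,0,0,0],[1,0,0,0]],
  ],
)

```text
t: 22.55
eef_pos: [576.9, -6.6, 11.6]
tool_rot: [2.411, 2.011, -0.006]
ft_force: [-2.9, -13.7, 3.9]
width: 0.002
```

Call:
arm_command(
  moves=[
    [[0.5,0,0,0],[1,0,0,0],[1,0,0,0]],
  ],
)

```text
t: 22.85
eef_pos: [576.9, -6.5, 11.6]
tool_rot: [2.411, 2.01, -0.007]
ft_force: [-3.2, -16.6, 5.4]
width: -0.005
```

Run:
```python
from h import *
r=observe();print(r["eef_pos"],r["ft_force"])
s=grab_frame("scene");t=grab_frame("top")
cv2.imwrite("pics/b8.png",np.hstack([crop(s,(375,170,425,220),8,0),crop(t,(225,142,275,192),8,0)]))
```

```text
[576.92305233  -6.53254155  11.61572081] [ -3.22936736 -16.557695     5.4201835 ]
```

View pics/b8.png

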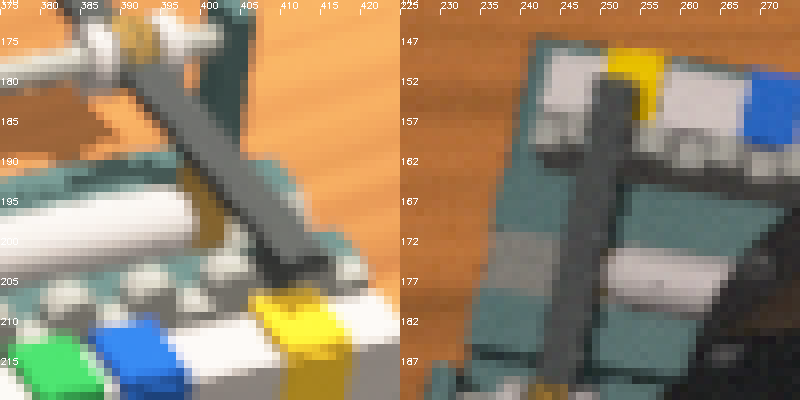

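Call:
arm_command(
  moves=[
    [[0.4,0,0,0],[0.4,0,0,0],[0.4,0,0,0],[-1,0,0,0],[-2,0,0,0],[-4,0,0,0],[-8,0,0,0],[-15,0,0,0],[-25,0,0,0],[-35,0,0,0],[-40,0,-20,0],[-40,0,-60,0],[-40,0,-100,0],[-80,0,-140,0],[-120,0,-140,0],[-160,0,-140,0],[-200,0,-140,0],[-200,0,-140,0]],
  ],
)

```text
t: 24.75
eef_pos: [540.5, -206.3, 152.4]
tool_rot: [2.416, 2.003, -0.003]
ft_force: [-0.5, -1.0, -0.2]
width: 0.0
```

Run:
```python
from h import *
r=observe();print(r["t"],r["eef_pos"],r["ft_force"])
s=grab_frame("scene");t=grab_frame("top")
cv2.imwrite("pics/c1.png",np.hstack([crop(s,(340,150,430,240),4,0),crop(t,(225,142,315,232),4,0)]))
cv2.imwrite("pics/c1f.png",np.vstack([s,t])[:, :, ::-1][::2,::2])
cv2.imwrite("pics/c1z.png",np.hstack([crop(s,(375,170,425,220),8,0),crop(t,(225,142,275,192),8,0)]))
S,T=Cam("scene"),Cam("top");lo,hi=(0,190,90),(5,255,255)
for b,bx in((s,(340,140,440,240)),(t,(225,190,310,240))):print(blob(b,lo,hi,bx)[:2])
```

```text
24.75 [ 540.54503901 -206.31582455  152.38655303] [-0.46712248 -0.95228956 -0.20848172]
(array([380.1589404 , 160.83443709]), np.int32(151))
(array([237.03174603, 219.15873016]), np.int32(252))
```

View pics/c1.png

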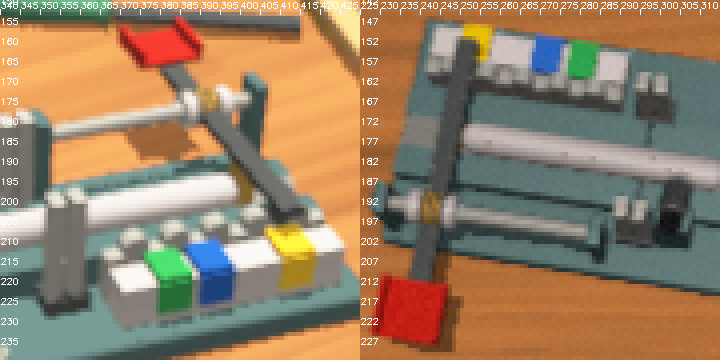

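View pics/c1z.png

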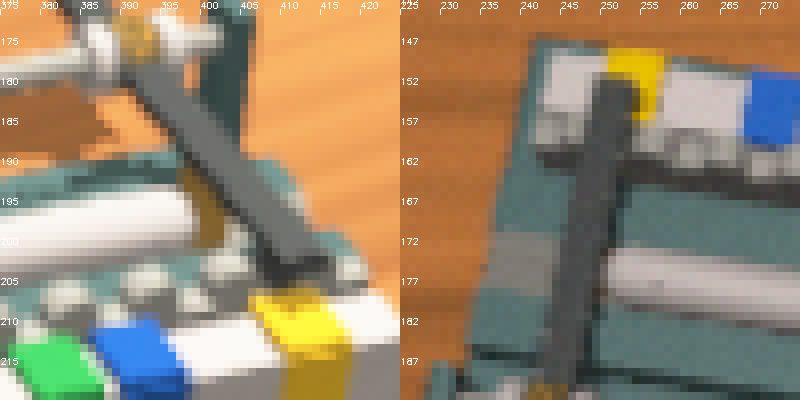

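View pics/c1f.png

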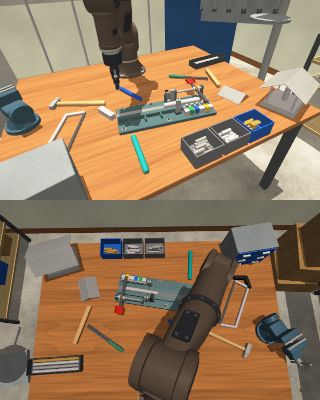

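Run:
```python
from station import *
print(job_done())
```

```text
the job is handed in; nothing more can be done
None
```

I pressed the red lever, moved the stop one notch in +y to the yellow-tagged notch and let the tooth drop in. I then pushed the silver bar under the plunger until it met the brass stop, backed the gripper off clear, and handed in at about 25 s; no verdict is reported.

**Stop position:** the lever mark had moved about 29 mm for a 28 mm notch. The extra millimetre or less fits the play in the notch. It stood at the same pixels after the push as before it, and its height shows no lift of the arm. I judged seating from the lever and arm pictures, because the tooth itself is not directly visible.

**Bar against the stop:** in the last steps the bar stopped moving while the force rose from about 13 to 17 N. In both views no gap shows between the bar and the brass after the gripper left. The bar lies straight in the bed.

**Bystanders:** in the last views nothing else looks moved, though the arm hid part of the bench in the top view.

**Two things disagreed with the text:**
- **Fingertip height:** the real fingertips stood about 34 mm higher than the reported TCP. It showed in the scene camera and when touching the lever, so I corrected all heights for it.
- **Push force:** the steady push took about 12 to 13 N, where the text expects 3 to 6 N.

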